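Pack the sandal maker's finishing caddy

TASK

Pack the finishing caddy for the sandal bench: put the squat glue jar upright into the large round recess, the little steel anvil upright into the small round one, the cork sanding block rubber side down into the broad rectangular one and the awl into the long narrow trough, each right down on the floor of its recess. Leave the tall slim jar and the flat-bladed scraper where they stand.

Things in the scene. Friction and masses are not known exactly. Their poses are not given: they have to be found in the camera images.
- glue_jar: Squat round white plastic jar with a white lid, 52 mm diameter, 56 mm high, about 0.1 kg, standing loose. Origin: centre of its underside, z up. Keep fingertips 9 mm or more above its underside: they do not fit into the recess.
- anvil: Small bright steel setting anvil: a plain upright cylinder with a bevelled top, 34 mm diameter, 34 mm high (full diameter up to 28 mm), about 0.2 kg, loose. Origin: centre of its underside, z up. Keep fingertips 9 mm or more above its underside: they do not fit into the recess.
- sanding_block: Rectangular cork sanding block with a thin dark rubber sole, 64 mm (x) x 40 mm (y) x 34 mm high, loose. Origin: centre of its underside, z up. Keep fingertips 9 mm or more above its underside: they do not fit into the recess.
- awl: Stubby awl lying flat: wooden handle 46 mm long, 24 wide, 26 high, with a thin round steel spike; 80 mm overall along x, spike to +x. Origin: under the middle of its length, level with the handle's underside, z up; grip the handle's middle, at x = -17 mm, across y. May lie either way round in its trough. Keep fingertips 9 mm or more above its underside: they do not fit into the recess.
- well_large_round: Insert with the large round recess, 68 mm diameter: the glue jar's place. One of 4 fixed pale wood inserts, each 108 x 88 x 16 mm (x, y, z). Origin: centre of the insert's underside, 6 mm above the table. The recess is centred on it, 8 mm deep, its black floor 8 mm above the origin (14 mm above the table). The inserts lie two by two, in changing order, in a fixed green caddy, 244 x 204 mm.
- well_small_round: Insert with the small round recess, 50 mm diameter: the anvil's place. One of 4 fixed pale wood inserts, each 108 x 88 x 16 mm (x, y, z). Origin: centre of the insert's underside, 6 mm above the table. The recess is centred on it, 8 mm deep, its black floor 8 mm above the origin (14 mm above the table). Caddy rim and insert tops are all 22 mm above the table.
- well_rect: Insert with the broad rectangular recess, 80 mm (x) x 56 mm (y): the sanding block's place, long side along x. One of 4 fixed pale wood inserts, each 108 x 88 x 16 mm (x, y, z). Origin: centre of the insert's underside, 6 mm above the table. The recess is centred on it, 8 mm deep, its black floor 8 mm above the origin (14 mm above the table). Insert centres are 112 mm apart along x, 92 mm along y.
- well_trough: Insert with the long narrow recess, 96 mm (x) x 40 mm (y): the awl's place, length along x. One of 4 fixed pale wood inserts, each 108 x 88 x 16 mm (x, y, z). Origin: centre of the insert's underside, 6 mm above the table. The recess is centred on it, 8 mm deep, its black floor 8 mm above the origin (14 mm above the table). All four inserts have the same yaw.
- scraper: Look-alike of the awl, to be left alone: the same wooden handle, but with a flat steel blade 34 mm wide and 30 mm long instead of a spike; 81 mm long, 26 mm high, loose. Origin: under the middle of its length, blade to +x.
- tall_jar: Look-alike of the glue jar, to be left alone: slimmer and taller white jar, 40 mm diameter, 90 mm high, loose. Origin: centre of its underside.
Not all that is in view belongs to the job. Of the things like the anvil, leave any that is green or turquoise; of the rest the smaller one is meant.

How it is judged:
By the outcome, as a careful person would: the job done as asked, in the order asked, and still so for the second after the job is handed in, with the robot touching nothing.
It also fails if it takes over 99 s, if anything falls off the work surface, if the arm or the gripper's body presses on something with over 40 N, if the wrist force passes 120 N, or if a joint passes its speed limit or range.

ROBOT

A 6-joint arm with a two-finger parallel gripper is mounted at the origin on the work surface. World frame = base frame: x ahead of the robot, y to its left, z up, the work surface at z = 0. Lengths are in m, angles in rad, forces in N, time in s.
With the tool pointing down it reaches from about 0.15 to 0.775 m from the base axis. Payload 6.1 kg.
Tool frame: the origin (TCP) lies midway between the tips of the shut fingers; the grasp point (between the pads) lies 19 mm behind it; z points along the fingers, y is the line along which they close (so a half turn about z gives the same grasp; the last joint's range is limited). The gripper opens to 85 mm and grips with 20 to 120 N. Pads are 22 mm wide; open, the fingers measure 114 mm over their backs; the gripper's body (76 mm by 85 mm) begins 54 mm behind the grasp point. The pads swing forward as they close: fully open they stand 13 mm farther back than shut.
Start: joints at [1.295, 0.126, -0.04, 1.405, 0, 1.571], TCP at [0.143, 0.505, 0.231] pointing down, gripper open.
Joint ranges: [-2.72, 2.72], [-0.95, 1.95], [-1.27, 1.35], [-1.78, 2.02], [-1.46, 1.47], [-3.14, 3.14]. Speed limits (rad/s): [2.39, 2.39, 3.01, 3.14, 3.14, 3.14].

INTERFACE

Orientations are given as a unit quaternion [x, y, z, w].
In Python, from rig import manip gives the robot as it stands. The module is installed in compiled form; this text tells all that it offers.
- The arm moves only by the tool send_rows, never from a script. Its argument "rows" is a list of rows, each a list of 5 numbers: the finger opening in mm, from 0 to 85.4, then the shift along the tool's x, y, z in shares of 1000 mm (1.0 is 1000 mm), then the turn about the tool's z in shares of 360 degrees (1.0 is 360 degrees). In form: [[gripper, dx, dy, dz, twist], ...]. A call has 1 to 20 rows; each row is the pose to reach, as a shift and turn from the pose commanded when the call began, along the tool's axes at that moment; what a row does not reach only later rows make up. A row lasts 1/12 s, in which the tool goes at most 41.7 mm and 7.16 degrees, less where a joint would pass 70% of its speed; a pose out of reach is approached as far as the arm can. Shift and turn numbers lie between -1 and 1, and a call with a number outside is refused. A call with a gripper value outside its range is refused whole. The fingers move at their own pace and stop on an object; "newtons" is the grip in N (left out, the last holds). Time passes only in rows, so rows that repeat a pose let the fingers close. It gives the time, the measured TCP pose, the force, the opening and the grip force at its end, in the units of the state.
- manip.get_state(): the state, without advancing time (a new reading comes with each control period).
- manip.snapshot(name): name is "side" or "top" or "wrist"; returns the picture (480x640x3 uint8, red, green, blue); there is no depth.
- manip.calibration(name): a dict with "K" (3x3 intrinsics, pixels), "dist_coeffs" ([k1, k2, p1, p2, k3] as OpenCV has them; the pictures are not rectified), "view" (4x4, takes a point from world to camera coordinates). Camera axes: x right, y up, looking along -z (the intrinsics and any distortion apply to the point x, -y, -z); pixel columns grow to the right and rows downward; lengths in m; the calibration is good to about 2 mm. A picture is of the moment at which its call begins: read the wrist's pose just before it. calibration takes no time and is no camera call; for the wrist camera it gives the pose at the moment of the call.
- manip.close_job(): hands the job in; it is judged then, once.
The state is a dict: "t": time; "qpos": joint angles; "qd": joint speeds; "joint_torque": joint torques, N m; "eef_pos": TCP position; "tcp_rot": TCP orientation; "force": force on the tool from outside, world axes, zero at the start; "moment": the same for the moment, N m; "grip_width": finger opening in m; "finger_force": force on a finger pad.
Only numpy, scipy, OpenCV 4.12 (cv2) and the standard library are available. Lean on these libraries where they do the work, as an engineer would, in place of code of your own. Each camera call takes 0.05 s, during which the arm holds its last target. There are 200 camera calls.

## Working session

There is one attempt and no reset: what is moved stays moved. The work goes in short steps, Python scripts to look and compute and a tool call to move; the robot and the scene stay as the last step left them, time stands still between calls to the robot, and variables do not carry over. Pictures are saved under pics/ and viewed, at most 14 in all, crops included, and the job is handed in when it is done.

Besides the shell and the picture viewer there is one more tool, called as name(argument=value, ...) on one line, values as JSON. send_rows: Moves the arm, as the interface text tells. Its arguments: {"type":"object","properties":{"rows":{"type":"array","items":{"type":"array","items":{"type":"number"}}},"newtons":{"type":"number"}},"required":["rows"]}

```bash
mkdir -p pics
python3 - <<'E'
from rig import manip
import cv2,numpy as np
for n in("top","side"):
    im=manip.snapshot(n); cv2.imwrite(f"pics/{n}0.png",im[...,::-1]); c=manip.calibration(n); print(n,np.round(c["K"],1).tolist(),c["dist_coeffs"],np.round(c["view"],4).tolist())
s=manip.get_state(); print(s["t"],s["eef_pos"],s["tcp_rot"],s["grip_width"])
E
```

```text
top [[501.9, 0.0, 314.4], [0.0, 501.9, 238.5], [0.0, 0.0, 1.0]] [-0.1280101  0.         0.         0.         0.       ] [[-0.0252, -0.9997, -0.0066, -0.0732], [0.984, -0.026, 0.176, -0.4999], [-0.1762, -0.002, 0.9844, -0.8821], [0.0, 0.0, 0.0, 1.0]]
side [[458.0, 0.0, 317.2], [0.0, 458.0, 241.3], [0.0, 0.0, 1.0]] [0.03144417 0.         0.         0.         0.        ] [[0.9334, -0.3588, -0.0061, -0.4843], [0.2016, 0.5103, 0.836, -0.1167], [-0.2968, -0.7816, 0.5486, -0.8269], [0.0, 0.0, 0.0, 1.0]]
0.1 [0.14286813 0.50481635 0.23057921] [ 1.37480729e-01  9.90504175e-01 -7.20064679e-04 -9.96651195e-05] 0.08539970195364682
```

View pics/top0.png

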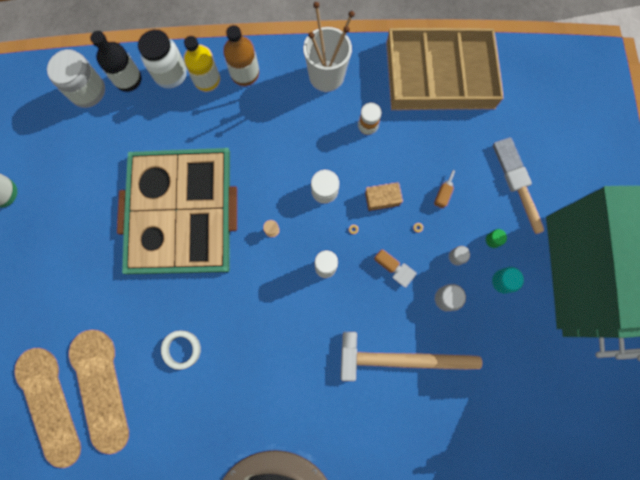

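View pics/side0.png

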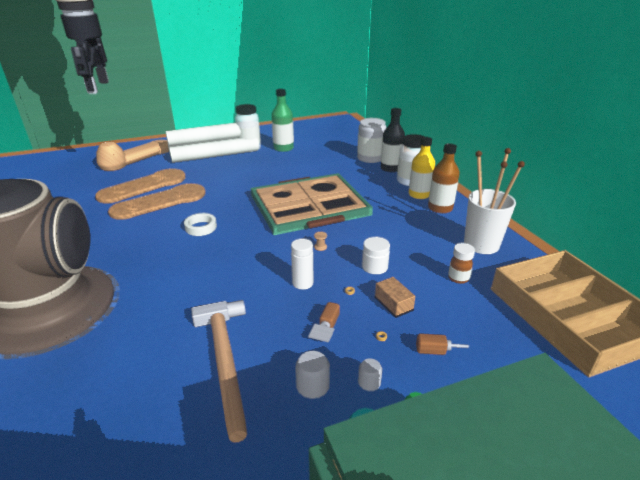

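The top view shows the glue jar (325,186), tall jar (326,264), block (384,196), awl (445,190), scraper (396,268), the small anvil (459,256) and a larger one (451,297). There are green ones at (497,239) and (512,280). The caddy has large round (155,183), rect (200,181), small round (152,238) and trough (199,237). The side view shows the same things upright, plus a green box at the robot's right.

```bash
cat > h.py <<'E'
from rig import manip
import cv2,numpy as np
F=np.diag([1.,-1,-1])
def ray(n,uv,c=None):
    c=c or manip.calibration(n); V=np.array(c["view"])
    p=cv2.undistortPoints(np.array(uv,float).reshape(-1,1,2),np.array(c["K"]),np.array(c["dist_coeffs"])).reshape(-1,2)
    d=(F@np.c_[p,np.ones(len(p))].T).T@V[:3,:3]
    return -V[:3,:3].T@V[:3,3],d
def onz(n,uv,z,c=None):
    o,d=ray(n,uv,c); return (o+d*((z-o[2])/d[:,2])[:,None])[:,:2]
def proj(n,P,c=None):
    c=c or manip.calibration(n); V=np.array(c["view"])
    q=(V[:3,:3]@np.array(P,float).reshape(-1,3).T).T+V[:3,3]
    return cv2.projectPoints(q@F,np.zeros(3),np.zeros(3),np.array(c["K"]),np.array(c["dist_coeffs"]))[0].reshape(-1,2)
E
python3 - <<'E'
from h import *
t=cv2.imread("pics/top0.png"); s=cv2.imread("pics/side0.png")
cv2.imwrite("pics/c1.png",cv2.resize(t[150:315,305:525],None,fx=3.5,fy=3.5,interpolation=cv2.INTER_CUBIC))
cv2.imwrite("pics/c2.png",cv2.resize(t[140:280,110:250],None,fx=4,fy=4,interpolation=cv2.INTER_CUBIC))
cv2.imwrite("pics/c3.png",cv2.resize(s[220:410,280:480],None,fx=3,fy=3,interpolation=cv2.INTER_CUBIC))
for n,u,z in [("jar",(325,183),.056),("tall",(326,262),.09),("block",(384,196),.034),("awl",(445,190),.013),("anv",(459,256),.034),("big",(451,294),.04),("LR",(155,183),.022),("SR",(152,238),.022),("R",(200,181),.022),("T",(199,237),.022)]:
    print(n,onz("top",u,z).round(3))
E
```

```text
jar [[ 0.6   -0.108]]
tall [[ 0.448 -0.105]]
block [[ 0.578 -0.22 ]]
awl [[ 0.593 -0.344]]
anv [[ 0.459 -0.356]]
big [[ 0.389 -0.334]]
LR [[0.621 0.224]]
SR [[0.511 0.226]]
R [[0.622 0.134]]
T [[0.511 0.134]]
```

View pics/c1.png

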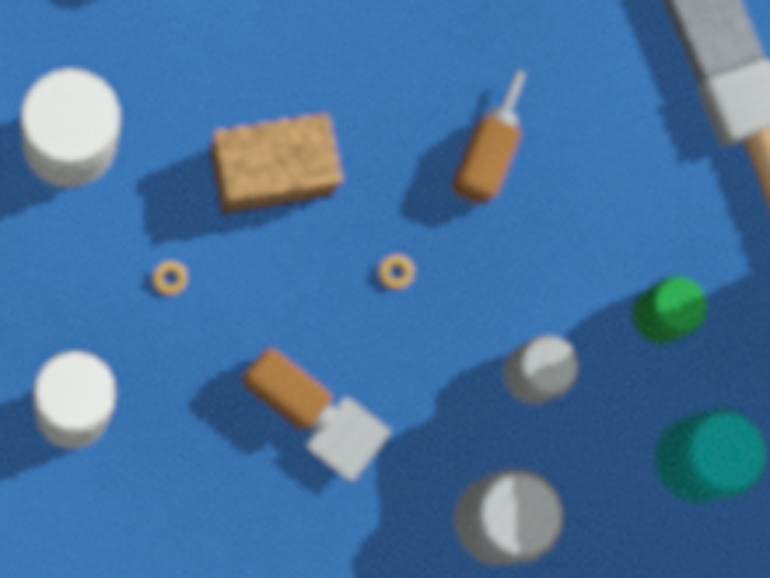

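View pics/c2.png

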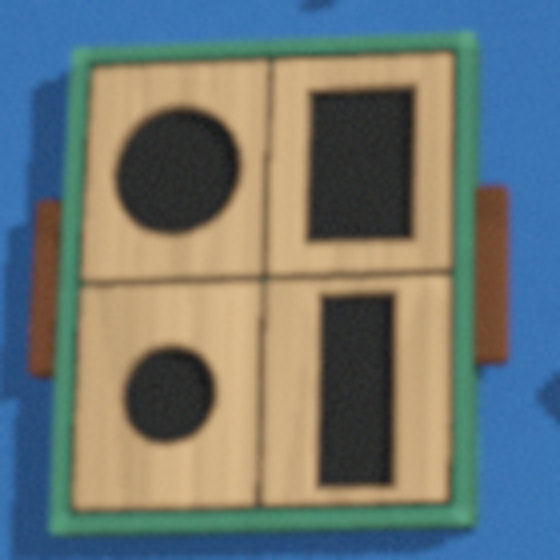

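View pics/c3.png

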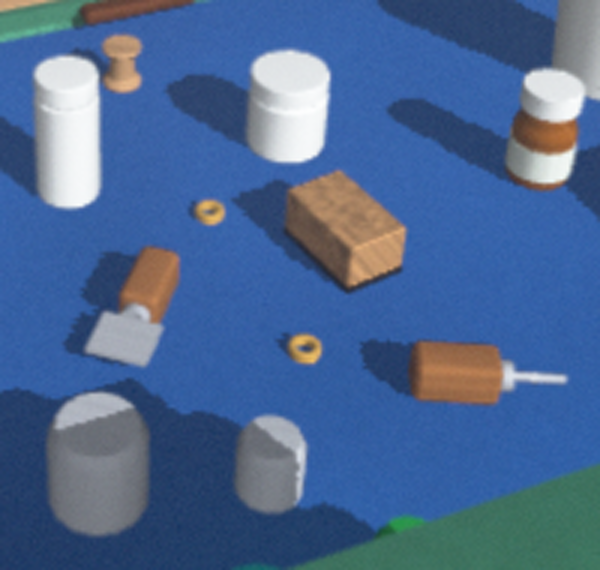

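The crops show the block cork-side up with its dark sole at the bottom. The awl spike points up and to the right. The small bright anvil is at crop (549,362), and the four recesses are clear. Next I fit poses by silhouette in both views.

```bash
cat > fit.py <<'E'
from h import *
from scipy.optimize import minimize
def cyl(r,h,b=0):
    a=np.linspace(0,2*np.pi,40); c=np.c_[np.cos(a),np.sin(a)]
    L=[np.c_[c*r,a*0],np.c_[c*r,a*0+h-b]]
    if b: L.append(np.c_[c*(r-b/2),a*0+h])
    return np.vstack(L)
def box(x0,x1,w,z0,z1): return np.array([[x,y,z] for x in(x0,x1) for y in(-w/2,w/2) for z in(z0,z1)])
M=dict(jar=(cyl(.026,.056),(.6,-.108,0)),anvil=(cyl(.017,.034,.006),(.459,-.356,0)),
 block=(box(-.032,.032,.04,.003,.034),(.578,-.22,1.7)),awl=(box(-.04,.006,.024,0,.026),(.61,-.35,-.4)),
 caddy=(box(-.11,.11,.18,.022,.022),(.566,.18,0)))
hsv={n:cv2.cvtColor(cv2.imread(f"pics/{n}0.png"),cv2.COLOR_BGR2HSV) for n in("top","side")}
cal={n:manip.calibration(n) for n in hsv}
def mask(n,k):
    H,S,V=cv2.split(hsv[n])
    if k=="jar": m=S<90
    elif k=="anvil": m=S<90
    elif k=="caddy": m=(H>5)&(H<25)&(S>40)&(V>60)
    else: m=(H<25)&(S>50)
    m=m.astype(np.uint8); P=tr(M[k][0],M[k][1]); c=proj(n,P,cal[n]); 
    lo=c.min(0)-8; hi=c.max(0)+8; z=np.zeros_like(m); a=slice(int(lo[1]),int(hi[1])),slice(int(lo[0]),int(hi[0])); z[a]=m[a]
    if k!="caddy":
        q,l,st,_=cv2.connectedComponentsWithStats(z); z=(l==1+st[1:,4].argmax()).astype(np.uint8)
    p=cv2.findNonZero(z); o=np.zeros_like(z); 
    if k=="caddy": z=cv2.morphologyEx(z,cv2.MORPH_OPEN,np.ones((5,5)));p=cv2.findNonZero(z)
    cv2.fillConvexPoly(o,cv2.convexHull(p),1); return o
def tr(P,q):
    c,s=np.cos(q[2]),np.sin(q[2]); return P@np.array([[c,s,0],[-s,c,0],[0,0,1]])+[q[0],q[1],0]
def iou(n,k,q,m):
    h=cv2.convexHull(proj(n,tr(M[k][0],q),cal[n]).astype(np.float32)); o=np.zeros((1920,2560),np.uint8)
    cv2.fillConvexPoly(o,np.round((h+.5)*4-.5).astype(int),255)
    o=cv2.resize(o,(640,480),interpolation=cv2.INTER_AREA)/255.
    return np.minimum(o,m).sum()/np.maximum(o,m).sum()
if __name__=="__main__":
  for k in M:
    for vs in (("top",),("side",),("top","side")):
        ms={n:mask(n,k) for n in vs}; q0=np.array(M[k][1])
        f=lambda d:-sum(iou(n,k,q0+d*[.001,.001,.02],ms[n]) for n in vs)
        r=min((minimize(f,np.zeros(3),method="Nelder-Mead",options=dict(initial_simplex=s*np.array([[0,0,0],[8,0,0],[0,8,0],[0,0,8.]])-0)) for s in(1,-1)),key=lambda r:r.fun)
        q=q0+r.x*[.001,.001,.02]; print(k,vs,q.round(4),[round(iou(n,k,q,ms[n]),3) for n in vs])
  # green box at right: base/top edges
  print("tower base",onz("top",[(548,215),(555,335)],0).round(3))
  for z in (.1,.2,.3,.4): print(z,onz("top",[(612,186),(625,335)],z).round(3).tolist())
E
python3 fit.py
```

```text
jar ('top',) [ 0.602  -0.1083  0.0225] [np.float64(0.953)]
jar ('side',) [ 0.6016 -0.1065 -0.0827] [np.float64(0.962)]
jar ('top', 'side') [ 0.6015 -0.1076  0.0993] [np.float64(0.946), np.float64(0.957)]
anvil ('top',) [ 0.4635 -0.3618 -0.1007] [np.float64(0.942)]
anvil ('side',) [ 0.4626 -0.3614  0.0608] [np.float64(0.964)]
anvil ('top', 'side') [ 0.463  -0.3613  0.1586] [np.float64(0.933), np.float64(0.96)]
block ('top',) [ 0.5815 -0.2206  1.7199] [np.float64(0.919)]
block ('side',) [ 0.5813 -0.2212  1.6179] [np.float64(0.924)]
block ('top', 'side') [ 0.5811 -0.2199  1.7171] [np.float64(0.915), np.float64(0.917)]
awl ('top',) [ 0.5998 -0.3501 -0.5236] [np.float64(0.782)]
awl ('side',) [ 0.5976 -0.3474 -0.5924] [np.float64(0.812)]
awl ('top', 'side') [ 0.596  -0.3483 -0.5731] [np.float64(0.779), np.float64(0.81)]
caddy ('top',) [0.5661 0.1805 0.0041] [np.float64(0.907)]
caddy ('side',) [ 0.5654  0.175  -0.0048] [np.float64(0.839)]
caddy ('top', 'side') [ 0.5665  0.1798 -0.0032] [np.float64(0.908), np.float64(0.835)]
tower base [[ 0.541 -0.555]
 [ 0.304 -0.546]]
0.1 [[0.572, -0.641], [0.3, -0.632]]
0.2 [[0.544, -0.576], [0.304, -0.568]]
0.3 [[0.517, -0.511], [0.308, -0.505]]
0.4 [[0.489, -0.447], [0.312, -0.441]]
```

```bash
cat > plan.py <<'E'
import sys
from h import *
from scipy.spatial.transform import Rotation as R
def rel(x,y,z,psi):
    s=manip.get_state(); A=R.from_quat(s["tcp_rot"]).as_matrix()
    d=A.T@(np.array([x,y,z])-s["eef_pos"])*1000
    now=np.degrees(np.arctan2(A[1,1],A[0,1]))
    tw=((now-psi)+180)%360-180
    print("shift",d.round(1),"twist",round(tw,1),"now psi",round(now,1),"j",np.round(s["qpos"],2),"t",round(s["t"],2),"F",np.round(s["force"],1),"w",round(s["grip_width"],4),"p",np.round(s["eef_pos"],4))
if __name__=="__main__": 
    a=list(map(float,sys.argv[1:]))
    for i in range(0,len(a),4): rel(*a[i:i+4])
E
python3 plan.py .6015 -.1075 .15 45
```

```text
shift [-608.1 -464.1   81.3] twist 29.2 now psi 74.2 j [ 1.29  0.13 -0.04  1.41 -0.    1.57] t 0.1 F [-0.3  0.1  0.5] w 0.0854 p [0.1429 0.5048 0.2306]
```

The rows are not in the units I measure in: shifts go in shares of 1000 mm and turns go in shares of 360 degrees. I convert before sending: -608 mm is -0.608, -464 mm is -0.464, 29 degrees is 0.0806.

send_rows(rows=[[70, -0.608, -0.464, 0.081, 0.0806], [70, -0.608, -0.464, 0.081, 0.0806], [70, -0.608, -0.464, 0.081, 0.0806], [70, -0.608, -0.464, 0.081, 0.0806], [70, -0.608, -0.464, 0.081, 0.0806], [70, -0.608, -0.464, 0.081, 0.0806], [70, -0.608, -0.464, 0.081, 0.0806], [70, -0.608, -0.464, 0.081, 0.0806], [70, -0.608, -0.464, 0.081, 0.0806], [70, -0.608, -0.464, 0.081, 0.0806], [70, -0.608, -0.464, 0.081, 0.0806], [70, -0.608, -0.464, 0.081, 0.0806], [70, -0.608, -0.464, 0.081, 0.0806], [70, -0.608, -0.464, 0.081, 0.0806], [70, -0.608, -0.464, 0.081, 0.0806], [70, -0.608, -0.464, 0.081, 0.0806], [70, -0.608, -0.464, 0.081, 0.0806], [70, -0.608, -0.464, 0.081, 0.0806], [70, -0.608, -0.464, 0.081, 0.0806], [70, -0.608, -0.464, 0.081, 0.0806]], newtons=40)

```text
t: 1.77
eef_pos: [0.603, -0.1104, 0.148]
tcp_rot: [0.383, 0.924, -0.001, -0.001]
force: [-0.3, 0.3, -0.1]
grip_width: 0.0698
finger_force: 0.0
```

```bash
python3 plan.py .6015 -.1075 .15 45 .6015 -.1075 .015 45
```

```text
shift [ 3.1  1.  -2. ] twist -0.0 now psi 45.0 j [-0.18  0.3   0.    1.27 -0.    0.61] t 1.77 F [-0.3  0.3 -0.1] w 0.0698 p [ 0.603  -0.1104  0.148 ]
shift [  3.    1.2 133. ] twist -0.0 now psi 45.0 j [-0.18  0.3   0.    1.27 -0.    0.61] t 1.77 F [-0.3  0.3 -0.1] w 0.0698 p [ 0.603  -0.1104  0.148 ]
```

Run:
```python
from h import *
c=manip.calibration("wrist"); im=manip.snapshot("wrist"); cv2.imwrite("pics/w1.png",im[...,::-1])
print(proj("wrist",[[.6015,-.1075,.056],[.6015,-.1075,0],[.581,-.22,.034]],c).round())
print(manip.get_state()["eef_pos"])
```

```text
[[320. 236.]
 [320. 217.]
 [199. 309.]]
[ 0.6018305  -0.10856393  0.14857401]
```

View pics/w1.png

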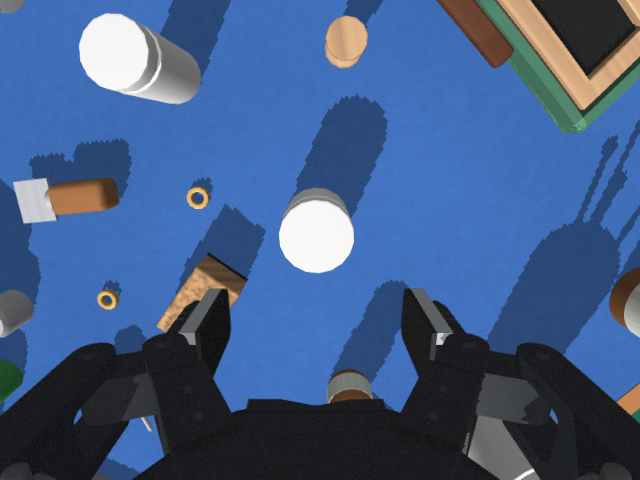

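The wrist view shows the jar's lid centred at (317,236), against a predicted (320,236), so the fit is confirmed. I'll descend, grip and lift.

Scaled: 135 mm is 0.135, 125 mm is 0.125.

send_rows(rows=[[70, 0, 0, 0.04, 0], [70, 0, 0, 0.08, 0], [70, 0, 0, 0.11, 0], [70, 0, 0, 0.125, 0], [70, 0, 0, 0.135, 0], [70, 0, 0, 0.135, 0], [40, 0, 0, 0.135, 0], [40, 0, 0, 0.135, 0], [40, 0, 0, 0.135, 0], [40, 0, 0, 0.135, 0], [40, 0, 0, 0.135, 0], [40, 0, 0, 0.135, 0], [40, 0, 0, 0.12, 0], [40, 0, 0, 0.09, 0], [40, 0, 0, 0.06, 0], [40, 0, 0, 0.06, 0]])

```text
t: 3.15
eef_pos: [0.6048, -0.1075, 0.0969]
tcp_rot: [0.381, 0.925, 0.001, 0.005]
force: [0.7, -0.5, -0.2]
grip_width: 0.0508
finger_force: 42.3
```

```bash
python3 plan.py .621 .226 .12 45
```

```text
shift [223.4 248.2 -23.4] twist 0.2 now psi 45.2 j [-0.18  0.32 -0.1   1.15 -0.    0.61] t 3.15 F [ 0.7 -0.5 -0.2] w 0.0508 p [ 0.6048 -0.1075  0.0969]
```

Scaled: 250 mm is 0.25, 221 mm is 0.221.

send_rows(rows=[[40, 0.221, 0.25, 0, 0], [40, 0.221, 0.25, 0, 0], [40, 0.221, 0.25, 0, 0], [40, 0.221, 0.25, 0, 0], [40, 0.221, 0.25, 0, 0], [40, 0.221, 0.25, 0, 0], [40, 0.221, 0.25, 0, 0], [40, 0.221, 0.25, 0, 0], [40, 0.221, 0.25, 0, 0], [40, 0.221, 0.25, 0, 0], [40, 0.221, 0.25, 0, 0], [40, 0.221, 0.25, 0, 0], [40, 0.221, 0.25, 0, 0], [40, 0.221, 0.25, 0, 0]])

```text
t: 4.32
eef_pos: [0.6212, 0.2247, 0.0905]
tcp_rot: [0.382, 0.924, -0.0, 0.0]
force: [0.1, -0.1, -1.0]
grip_width: 0.0508
finger_force: 42.5
```

Run:
```python
from h import *
c=manip.calibration("wrist"); im=manip.snapshot("wrist"); cv2.imwrite("pics/w2.png",im[...,::-1])
print(proj("wrist",[[.622,.226,.022],[.51,.226,.022],[.622,.134,.022],[.51,.134,.022]],c).round())
print(manip.get_state()["eef_pos"])
```

```text
[[321. 250.]
 [180. 114.]
 [222. 344.]
 [ 86. 228.]]
[0.62119083 0.22488    0.0904809 ]
```

View pics/w2.png

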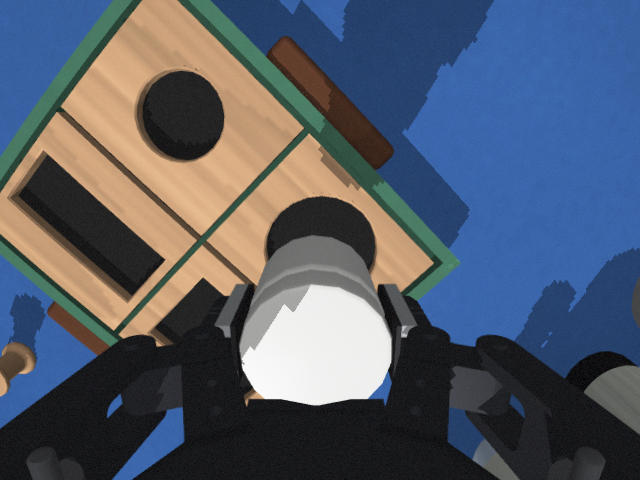

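The small round recess is centred at (180,115) and the trough at (86,227), within 1 px of prediction, with the jar over its recess. I'll lower and release.

Scaled: 60.5 mm is 0.0605, -60 mm is -0.06.

send_rows(rows=[[40, 0, 0, 0.025, 0], [40, 0, 0, 0.045, 0], [40, 0, 0, 0.055, 0], [40, 0, 0, 0.06, 0], [40, 0, 0, 0.06, 0], [40, 0, 0, 0.0605, 0], [40, 0, 0, 0.0605, 0], [66, 0, 0, 0.0605, 0], [66, 0, 0, 0.0605, 0], [66, 0, 0, 0.0605, 0], [66, 0, 0, 0.0605, 0], [66, 0, 0, 0.0605, 0], [66, 0, 0, 0.03, 0], [66, 0, 0, 0, 0], [66, 0, 0, -0.04, 0], [66, 0, 0, -0.06, 0], [66, 0, 0, -0.06, 0]])

```text
t: 5.78
eef_pos: [0.6234, 0.2272, 0.1566]
tcp_rot: [0.381, 0.925, 0.003, 0.003]
force: [-0.2, 0.5, 1.6]
grip_width: 0.0658
finger_force: 0.0
```

```bash
python3 plan.py .463 -.3615 .15 45
```

```text
shift [-300.9 -530.8    3.4] twist 0.2 now psi 45.2 j [ 0.35  0.39  0.14  1.31 -0.    1.13] t 5.78 F [-0.2  0.5  1.6] w 0.0658 p [0.6234 0.2272 0.1566]
```

send_rows(rows=[[60, -0.303, -0.527, 0, 0], [60, -0.303, -0.527, 0, 0], [60, -0.303, -0.527, 0, 0], [60, -0.303, -0.527, 0, 0], [60, -0.303, -0.527, 0, 0], [60, -0.303, -0.527, 0, 0], [60, -0.303, -0.527, 0, 0], [60, -0.303, -0.527, 0, 0], [60, -0.303, -0.527, 0, 0], [60, -0.303, -0.527, 0, 0], [60, -0.303, -0.527, 0, 0], [60, -0.303, -0.527, 0, 0], [60, -0.303, -0.527, 0, 0], [60, -0.303, -0.527, 0, 0], [60, -0.303, -0.527, 0, 0], [60, -0.303, -0.527, 0, 0], [60, -0.303, -0.527, 0, 0], [60, -0.303, -0.527, 0, 0], [60, -0.303, -0.527, 0, 0], [60, -0.303, -0.527, 0, 0]])

```text
t: 7.45
eef_pos: [0.4651, -0.3599, 0.1503]
tcp_rot: [0.38, 0.925, 0.0, -0.0]
force: [0.2, 0.5, -0.2]
grip_width: 0.06
finger_force: 0.0
```

```bash
python3 - <<'E'
from h import *
im=manip.snapshot("top"); cv2.imwrite("pics/t2.png",im[...,::-1])
c=manip.calibration("wrist"); s=manip.get_state(); w=manip.snapshot("wrist")
cv2.imwrite("pics/w3.png",np.hstack([cv2.resize(w,(400,300))[...,::-1],cv2.resize(im[130:290,100:313],(399,300))[...,::-1]]))
cv2.imwrite("pics/w3f.png",w[...,::-1])
print(proj("wrist",[[.463,-.3615,.034],[.463,-.3615,0]],c).round())
print(proj("top",[[.622,.226,.07]]).round(1),s["eef_pos"])
E
python3 plan.py .463 -.3615 .010 45
```

```text
[[315. 230.]
 [315. 220.]]
[[145.9 175.1]] [ 0.46513276 -0.36000325  0.15038039]
shift [  0.6  -2.5 140.4] twist 0.3 now psi 45.3 j [-0.66  0.26 -0.06  1.26  0.    0.12] t 7.55 F [0.2 0.9 0.1] w 0.0602 p [ 0.4651 -0.3601  0.1504]
```

View pics/w3.png

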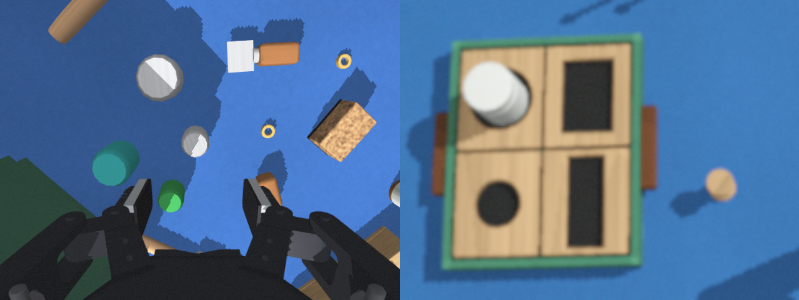

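The anvil is at (313,226) in the full wrist frame, against a predicted (315,230), and the green one is clear of the fingers. In the top crop the jar sits in its recess, lid at about (148,175).

Scaled: 140 mm is 0.14, 130 mm is 0.13.

send_rows(rows=[[60, 0, -0.002, 0.04, 0], [60, 0, -0.002, 0.08, 0], [60, 0, -0.002, 0.115, 0], [60, 0, -0.002, 0.13, 0], [60, 0, -0.002, 0.14, 0], [60, 0, -0.002, 0.14, 0], [20, 0, -0.002, 0.14, 0], [20, 0, -0.002, 0.14, 0], [20, 0, -0.002, 0.14, 0], [20, 0, -0.002, 0.14, 0], [20, 0, -0.002, 0.14, 0], [20, 0, -0.002, 0.14, 0], [20, 0, -0.002, 0.14, 0], [20, 0, -0.002, 0.12, 0], [20, 0, -0.002, 0.09, 0], [20, 0, -0.002, 0.06, 0], [20, 0, -0.002, 0.06, 0], [20, 0, -0.002, 0.06, 0]], newtons=60)

```text
t: 9.05
eef_pos: [0.4645, -0.3637, 0.0928]
tcp_rot: [0.381, 0.925, -0.001, 0.002]
force: [0.3, -0.5, -2.3]
grip_width: 0.0319
finger_force: 60.0
```

```bash
python3 plan.py .510 .226 .09 45
```

```text
shift [383.3 450.5   1.2] twist 0.2 now psi 45.2 j [-0.66  0.28 -0.16  1.13 -0.    0.12] t 9.05 F [ 0.3 -0.5 -2.3] w 0.0319 p [ 0.4645 -0.3637  0.0928]
```

Scaled: 450 mm is 0.45, 383 mm is 0.383.

send_rows(rows=[[20, 0, 0, -0.04, 0], [20, 0, 0, -0.08, 0], [20, 0, 0, -0.08, 0], [20, 0.383, 0.45, -0.08, 0], [20, 0.383, 0.45, -0.08, 0], [20, 0.383, 0.45, -0.08, 0], [20, 0.383, 0.45, -0.08, 0], [20, 0.383, 0.45, -0.08, 0], [20, 0.383, 0.45, -0.08, 0], [20, 0.383, 0.45, -0.08, 0], [20, 0.383, 0.45, -0.08, 0], [20, 0.383, 0.45, -0.08, 0], [20, 0.383, 0.45, -0.08, 0], [20, 0.383, 0.45, -0.08, 0], [20, 0.383, 0.45, -0.08, 0], [20, 0.383, 0.45, -0.08, 0], [20, 0.383, 0.45, -0.08, 0], [20, 0.383, 0.45, -0.08, 0], [20, 0.383, 0.45, -0.08, 0], [20, 0.383, 0.45, -0.08, 0]])

```text
t: 10.72
eef_pos: [0.5079, 0.2264, 0.1689]
tcp_rot: [0.38, 0.925, -0.001, -0.001]
force: [0.3, -1.0, -1.3]
grip_width: 0.0314
finger_force: 60.5
```

Scaled: 80 mm is 0.08, 40 mm is 0.04.

send_rows(rows=[[20, 0, 0, 0.04, 0], [20, 0, 0, 0.08, 0], [20, 0, 0, 0.08, 0], [20, 0, 0, 0.08, 0]])

```text
t: 11.05
eef_pos: [0.5066, 0.224, 0.0885]
tcp_rot: [0.382, 0.924, -0.002, -0.002]
force: [0.1, -0.1, -1.4]
grip_width: 0.0313
finger_force: 60.6
```

```bash
python3 - <<'E'
from h import *
c=manip.calibration("wrist"); s=manip.get_state(); w=manip.snapshot("wrist")
cv2.imwrite("pics/w4.png",w[...,::-1])
print(proj("wrist",[[.51,.226,.022],[.622,.226,.022],[.622,.226,.07]],c).round())
E
python3 plan.py .510 .226 .025 45
```

```text
[[326. 254.]
 [443. 366.]
 [471. 418.]]
shift [-0.4  1.8 66. ] twist 0.1 now psi 45.1 j [ 0.42  0.22 -0.24  1.12 -0.    1.2 ] t 11.1 F [ 0.1  0.  -0.6] w 0.0316 p [0.5085 0.2251 0.091 ]
```

View pics/w4.png

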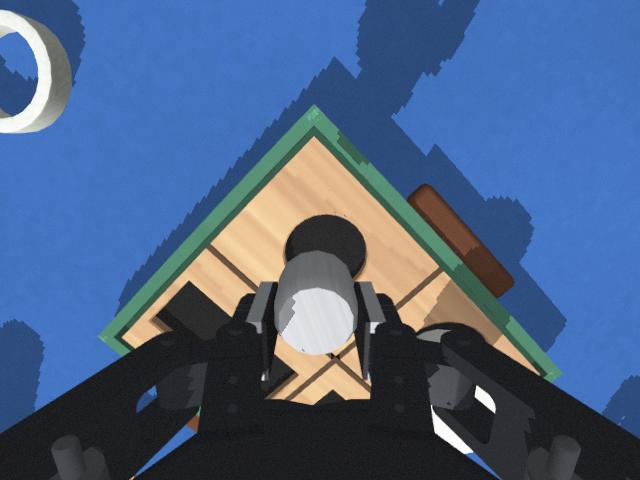

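The wrist view shows the anvil over the small recess at (326,250). I'll nudge 2 mm, lower and release.

send_rows(rows=[[20, 0, 0.002, 0.03, 0], [20, 0, 0.002, 0.05, 0], [20, 0, 0.002, 0.06, 0], [20, 0, 0.002, 0.064, 0], [20, 0, 0.002, 0.066, 0], [20, 0, 0.002, 0.066, 0], [20, 0, 0.002, 0.066, 0], [50, 0, 0.002, 0.066, 0], [50, 0, 0.002, 0.066, 0], [50, 0, 0.002, 0.066, 0], [50, 0, 0.002, 0.066, 0], [50, 0, 0.002, 0.066, 0], [50, 0, 0.002, 0.04, 0], [50, 0, 0.002, 0, 0], [50, 0, 0.002, -0.04, 0], [50, 0, 0.002, -0.06, 0], [50, 0, 0.002, -0.06, 0], [50, 0, 0.002, -0.06, 0]])

```text
t: 12.6
eef_pos: [0.5108, 0.2284, 0.1516]
tcp_rot: [0.381, 0.925, 0.001, 0.001]
force: [0.0, -0.0, -0.6]
grip_width: 0.0503
finger_force: 0.0
```

```bash
python3 plan.py .581 -.22 .15 8.4
```

```text
shift [-365.7 -268.7    1.2] twist 36.8 now psi 45.2 j [ 0.42  0.2  -0.13  1.24  0.    1.2 ] t 12.6 F [ 0.  -0.  -0.6] w 0.0503 p [0.5108 0.2284 0.1516]
```

Scaled: -366 mm is -0.366, -269 mm is -0.269, 36.8 degrees is 0.1022.

send_rows(rows=[[66, -0.366, -0.269, 0, 0.1022], [66, -0.366, -0.269, 0, 0.1022], [66, -0.366, -0.269, 0, 0.1022], [66, -0.366, -0.269, 0, 0.1022], [66, -0.366, -0.269, 0, 0.1022], [66, -0.366, -0.269, 0, 0.1022], [66, -0.366, -0.269, 0, 0.1022], [66, -0.366, -0.269, 0, 0.1022], [66, -0.366, -0.269, 0, 0.1022], [66, -0.366, -0.269, 0, 0.1022], [66, -0.366, -0.269, 0, 0.1022], [66, -0.366, -0.269, 0, 0.1022], [66, -0.366, -0.269, 0, 0.1022], [66, -0.366, -0.269, 0, 0.1022], [66, -0.366, -0.269, 0, 0.1022], [66, -0.366, -0.269, 0, 0.1022], [66, -0.366, -0.269, 0, 0.1022]])

```text
t: 14.02
eef_pos: [0.5801, -0.2195, 0.1503]
tcp_rot: [0.653, 0.758, 0.0, -0.0]
force: [-0.0, 0.0, -0.4]
grip_width: 0.0661
finger_force: 0.0
```

```bash
python3 plan.py .581 -.22 .010 8.4
python3 - <<'E'
from h import *
im=manip.snapshot("top"); c=manip.calibration("wrist"); w=manip.snapshot("wrist")
w=cv2.polylines(w[...,::-1].copy(),[proj("wrist",[[.581+np.cos(1.717)*a-np.sin(1.717)*b,-.22+np.sin(1.717)*a+np.cos(1.717)*b,.034] for a,b in((.032,.02),(.032,-.02),(-.032,-.02),(-.032,.02))],c).astype(np.int32)],True,(0,0,255),1)
a=im[130:290,100:260][...,::-1].copy()
cv2.imwrite("pics/w5.png",np.hstack([w[80:400,160:480],cv2.resize(a,(480,480),interpolation=cv2.INTER_CUBIC)[:320]]))
E
```

```text
shift [ -0.7   0.8 140.3] twist 0.1 now psi 8.5 j [-0.36  0.32  0.02  1.28  0.    1.06] t 14.02 F [-0.   0.  -0.4] w 0.0661 p [ 0.5801 -0.2195  0.1503]
```

View pics/w5.png

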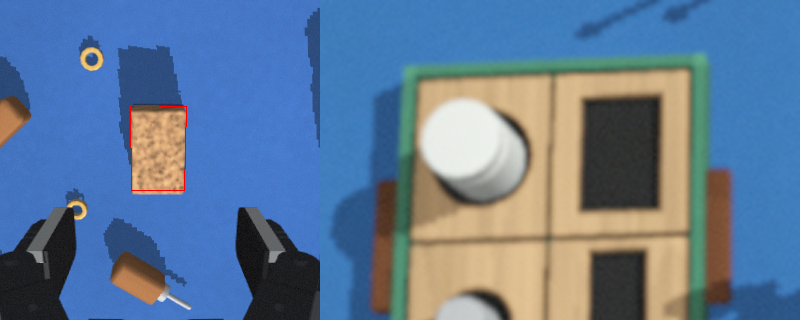

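The block outline matches within about 2 px, the rings are clear of the fingers, and the jar stands in its recess with the anvil in the one below. I'll grip the block.

Scaled: 140 mm is 0.14, 130 mm is 0.13.

send_rows(rows=[[66, 0, 0.001, 0.04, 0], [66, 0, 0.001, 0.08, 0], [66, 0, 0.001, 0.115, 0], [66, 0, 0.001, 0.13, 0], [66, 0, 0.001, 0.14, 0], [66, 0, 0.001, 0.14, 0], [30, 0, 0.001, 0.14, 0], [30, 0, 0.001, 0.14, 0], [30, 0, 0.001, 0.14, 0], [30, 0, 0.001, 0.14, 0], [30, 0, 0.001, 0.14, 0], [30, 0, 0.001, 0.14, 0], [30, 0, 0.001, 0.14, 0], [30, 0, 0.001, 0.11, 0], [30, 0, 0.001, 0.07, 0], [30, 0, 0.001, 0.03, 0], [30, 0, 0.001, 0, 0], [30, 0, 0.001, 0, 0]], newtons=50)

```text
t: 15.62
eef_pos: [0.5841, -0.2219, 0.1588]
tcp_rot: [0.653, 0.757, 0.002, 0.006]
force: [1.3, -0.5, -0.1]
grip_width: 0.0388
finger_force: 51.0
```

```bash
python3 plan.py .622 .134 .15 90
```

```text
shift [346.6  89.3   7.7] twist -81.6 now psi 8.4 j [-0.36  0.31  0.04  1.28  0.    1.06] t 15.62 F [ 1.3 -0.5 -0.1] w 0.0388 p [ 0.5841 -0.2219  0.1588]
```

Scaled: 344 mm is 0.344, 92 mm is 0.092, -81.6 degrees is -0.2267.

send_rows(rows=[[30, 0.344, 0.092, 0, -0.2267], [30, 0.344, 0.092, 0, -0.2267], [30, 0.344, 0.092, 0, -0.2267], [30, 0.344, 0.092, 0, -0.2267], [30, 0.344, 0.092, 0, -0.2267], [30, 0.344, 0.092, 0, -0.2267], [30, 0.344, 0.092, 0, -0.2267], [30, 0.344, 0.092, 0, -0.2267], [30, 0.344, 0.092, 0, -0.2267], [30, 0.344, 0.092, 0, -0.2267], [30, 0.344, 0.092, 0, -0.2267], [30, 0.344, 0.092, 0, -0.2267], [30, 0.344, 0.092, 0, -0.2267], [30, 0.344, 0.092, 0, -0.2267], [30, 0.344, 0.092, 0, -0.2267], [30, 0.344, 0.092, 0, -0.2267], [30, 0.344, 0.092, 0, -0.2267]])

```text
t: 17.03
eef_pos: [0.6219, 0.1329, 0.1504]
tcp_rot: [0.001, 1.0, 0.0, 0.0]
force: [0.3, 0.4, -0.7]
grip_width: 0.0392
finger_force: 50.9
```

```bash
python3 - <<'E'
from h import *
c=manip.calibration("wrist"); w=manip.snapshot("wrist")
cv2.imwrite("pics/w6.png",w[...,::-1])
print(proj("wrist",[[.622,.134,.022]],c).round())
E
python3 plan.py .622 .134 .025 90
```

```text
[[319. 229.]]
shift [-1.000e-01  1.100e+00  1.253e+02] twist -0.1 now psi 89.9 j [ 0.21  0.35  0.06  1.29 -0.    0.21] t 17.08 F [-0.2  0.5 -0.3] w 0.0391 p [0.6219 0.1329 0.1503]
```

View pics/w6.png

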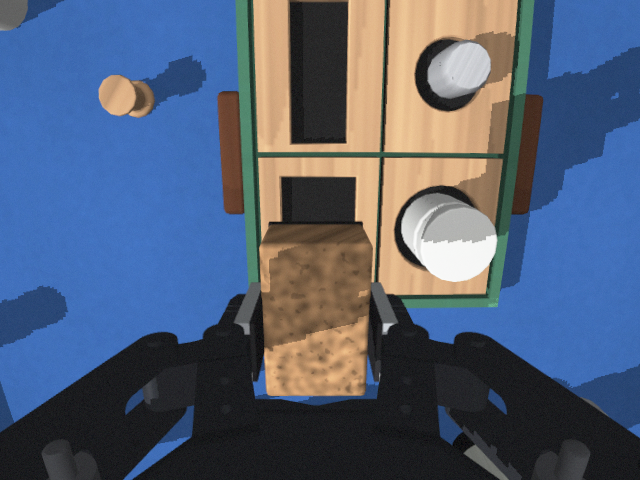

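The block is aligned over the rectangular recess, and the jar and anvil stand in theirs. I'll lower and release.

Scaled: 125 mm is 0.125, 123 mm is 0.123.

send_rows(rows=[[30, 0, 0.001, 0.04, 0], [30, 0, 0.001, 0.08, 0], [30, 0, 0.001, 0.105, 0], [30, 0, 0.001, 0.118, 0], [30, 0, 0.001, 0.123, 0], [30, 0, 0.001, 0.125, 0], [30, 0, 0.001, 0.125, 0], [30, 0, 0.001, 0.125, 0], [54, 0, 0.001, 0.125, 0], [54, 0, 0.001, 0.125, 0], [54, 0, 0.001, 0.125, 0], [54, 0, 0.001, 0.125, 0], [54, 0, 0.001, 0.125, 0], [54, 0, 0.001, 0.1, 0], [54, 0, 0.001, 0.06, 0], [54, 0, 0.001, 0.02, 0], [54, 0, 0.001, 0, 0], [54, 0, 0.001, 0, 0], [54, 0, 0.001, 0, 0]])

```text
t: 18.67
eef_pos: [0.6229, 0.1343, 0.1519]
tcp_rot: [0.0, 1.0, 0.0, 0.002]
force: [-1.0, 0.4, 0.2]
grip_width: 0.0541
finger_force: 0.0
```

```bash
python3 plan.py .584 -.338 .15 67
```

```text
shift [  38.9 -472.3    1.5] twist 23.0 now psi 90.0 j [ 0.21  0.35  0.07  1.29 -0.    0.21] t 18.67 F [-1.   0.4  0.2] w 0.0541 p [0.6229 0.1343 0.1519]
```

Scaled: -472 mm is -0.472, 38 mm is 0.038, 23 degrees is 0.0639.

send_rows(rows=[[54, 0.038, -0.472, 0, 0.0639], [54, 0.038, -0.472, 0, 0.0639], [54, 0.038, -0.472, 0, 0.0639], [54, 0.038, -0.472, 0, 0.0639], [54, 0.038, -0.472, 0, 0.0639], [54, 0.038, -0.472, 0, 0.0639], [54, 0.038, -0.472, 0, 0.0639], [54, 0.038, -0.472, 0, 0.0639], [54, 0.038, -0.472, 0, 0.0639], [54, 0.038, -0.472, 0, 0.0639], [54, 0.038, -0.472, 0, 0.0639], [54, 0.038, -0.472, 0, 0.0639], [54, 0.038, -0.472, 0, 0.0639], [54, 0.038, -0.472, 0, 0.0639], [54, 0.038, -0.472, 0, 0.0639], [54, 0.038, -0.472, 0, 0.0639]])

```text
t: 20.0
eef_pos: [0.584, -0.3362, 0.1498]
tcp_rot: [0.198, 0.98, 0.0, -0.0]
force: [-0.0, 0.6, -0.2]
grip_width: 0.0542
finger_force: 0.0
```

```bash
python3 - <<'E'
from h import *
c=manip.calibration("wrist"); w=manip.snapshot("wrist")
cv2.imwrite("pics/w7.png",w[...,::-1])
h=cv2.cvtColor(w,cv2.COLOR_RGB2HSV); H,S,V=cv2.split(h)
m=((H<18)&(S>120)&(V>60)).astype(np.uint8); n,l,st,ce=cv2.connectedComponentsWithStats(m)
for i in range(1,n):
    if st[i,4]>600: print(st[i],ce[i].round(), cv2.minAreaRect(cv2.findNonZero((l==i).astype(np.uint8))))
print(proj("wrist",[[.584,-.338,.026]],c).round())
np.save("c7.npy",c,allow_pickle=True)
E
python3 plan.py .584 -.338 .010 67
```

```text
[ 362    0   70   27 1283] [400.  10.] ((396.5, 13.0), (26.0, 69.0), 90.0)
[ 294  195   32   62 1787] [309. 226.] ((309.3896179199219, 225.53868103027344), (30.62324333190918, 60.46461486816406), 2.4895529747009277)
[516 311  49  40 988] [536. 327.] ((536.922607421875, 327.2010192871094), (29.871047973632812, 47.50309371948242), 52.00126647949219)
[[316. 230.]]
shift [ -0.7  -1.8 140.1] twist 0.1 now psi 67.1 j [-0.52  0.42  0.17  1.32  0.   -0.12] t 20.05 F [-0.2  0.5  0.2] w 0.0542 p [ 0.5841 -0.3362  0.1501]
```

View pics/w7.png

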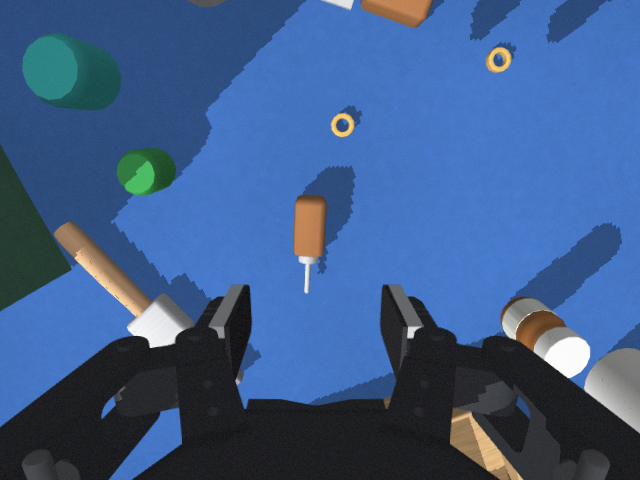

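The awl handle is centred at (309,226) with the spike down to (307,292), nearly aligned with the tool. Nothing is near the fingers.

Run:
```python
from h import *
c=np.load("c7.npy",allow_pickle=True).item()
p=onz("wrist",[(309.4,225.5)],.02,c)[0]; q=onz("wrist",[(310.7,197),(307,292)],.018,c); d=q[1]-q[0]
yaw=np.degrees(np.arctan2(d[1],d[0])); print(p,np.linalg.norm(d),yaw)
import plan; plan.rel(p[0],p[1],.010,yaw+90)
```

```text
[ 0.57989891 -0.34172121] 0.07768768215304675 -25.3221585333987
shift [  1.7  -6.8 140.1] twist 2.4 now psi 67.1 j [-0.52  0.42  0.17  1.32  0.   -0.12] t 20.05 F [-0.2  0.5  0.2] w 0.0542 p [ 0.5841 -0.3362  0.1501]
```

Scaled: 140 mm is 0.14, 130 mm is 0.13, 2.5 degrees is 0.0069.

send_rows(rows=[[54, 0.002, -0.007, 0.04, 0.0069], [54, 0.002, -0.007, 0.08, 0.0069], [54, 0.002, -0.007, 0.115, 0.0069], [54, 0.002, -0.007, 0.13, 0.0069], [54, 0.002, -0.007, 0.14, 0.0069], [54, 0.002, -0.007, 0.14, 0.0069], [12, 0.002, -0.007, 0.14, 0.0069], [12, 0.002, -0.007, 0.14, 0.0069], [12, 0.002, -0.007, 0.14, 0.0069], [12, 0.002, -0.007, 0.14, 0.0069], [12, 0.002, -0.007, 0.14, 0.0069], [12, 0.002, -0.007, 0.14, 0.0069], [12, 0.002, -0.007, 0.14, 0.0069], [12, 0.002, -0.007, 0.11, 0.0069], [12, 0.002, -0.007, 0.07, 0.0069], [12, 0.002, -0.007, 0.03, 0.0069], [12, 0.002, -0.007, 0, 0.0069], [12, 0.002, -0.007, 0, 0.0069], [12, 0.002, -0.007, 0, 0.0069]], newtons=40)

```text
t: 21.63
eef_pos: [0.5805, -0.3445, 0.1536]
tcp_rot: [0.221, 0.975, -0.001, 0.003]
force: [0.4, 1.0, -1.8]
grip_width: 0.0231
finger_force: 39.6
```

```bash
python3 plan.py .493 .134 .15 90
```

```text
shift [285.1 394.1   1.7] twist -25.5 now psi 64.5 j [-0.54  0.42  0.17  1.32 -0.   -0.09] t 21.63 F [ 0.4  1.  -1.8] w 0.0231 p [ 0.5805 -0.3445  0.1536]
```

Scaled: 393 mm is 0.393, 284 mm is 0.284, -25.5 degrees is -0.0708.

send_rows(rows=[[12, 0.284, 0.393, 0, -0.0708], [12, 0.284, 0.393, 0, -0.0708], [12, 0.284, 0.393, 0, -0.0708], [12, 0.284, 0.393, 0, -0.0708], [12, 0.284, 0.393, 0, -0.0708], [12, 0.284, 0.393, 0, -0.0708], [12, 0.284, 0.393, 0, -0.0708], [12, 0.284, 0.393, 0, -0.0708], [12, 0.284, 0.393, 0, -0.0708], [12, 0.284, 0.393, 0, -0.0708], [12, 0.284, 0.393, 0, -0.0708], [12, 0.284, 0.393, 0, -0.0708], [12, 0.284, 0.393, 0, -0.0708], [12, 0.284, 0.393, 0, -0.0708], [12, 0.284, 0.393, 0, -0.0708], [12, 0.284, 0.393, 0, -0.0708], [12, 0.284, 0.393, 0, -0.0708]])

```text
t: 23.05
eef_pos: [0.4922, 0.1323, 0.1499]
tcp_rot: [0.001, 1.0, -0.0, -0.0]
force: [-0.2, 0.1, -0.2]
grip_width: 0.023
finger_force: 39.7
```

```bash
python3 - <<'E'
from h import *
c=manip.calibration("wrist"); w=manip.snapshot("wrist")
cv2.imwrite("pics/w8.png",w[...,::-1])
print(proj("wrist",[[.51,.134,.022]],c).round())
E
python3 plan.py .493 .134 .0245 90
```

```text
[[320. 251.]]
shift [ -0.7   1.7 125.5] twist -0.1 now psi 89.9 j [ 0.26  0.11 -0.24  1.23 -0.    0.26] t 23.1 F [-0.  -0.1 -0.7] w 0.0229 p [0.4923 0.1323 0.15  ]
```

View pics/w8.png

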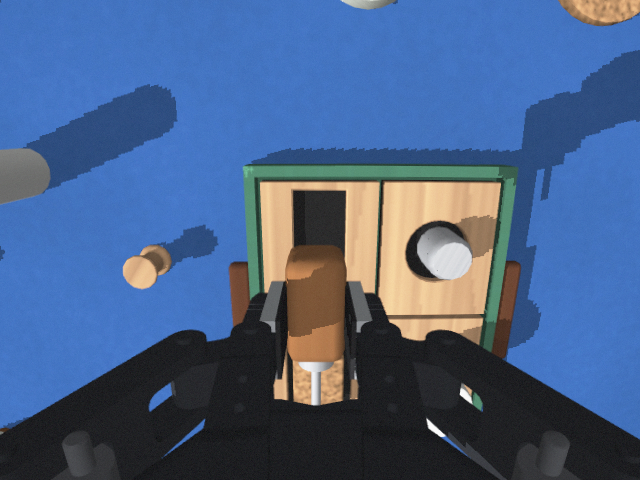

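The awl is held in line with the trough, and the anvil is upright in its recess. I'll lower, release, lift and back away.

Scaled: 125.5 mm is 0.1255, 125 mm is 0.125.

send_rows(rows=[[12, 0, 0.002, 0.04, 0], [12, 0, 0.002, 0.08, 0], [12, 0, 0.002, 0.105, 0], [12, 0, 0.002, 0.118, 0], [12, 0, 0.002, 0.123, 0], [12, 0, 0.002, 0.125, 0], [12, 0, 0.002, 0.1255, 0], [12, 0, 0.002, 0.1255, 0], [40, 0, 0.002, 0.1255, 0], [40, 0, 0.002, 0.1255, 0], [40, 0, 0.002, 0.1255, 0], [40, 0, 0.002, 0.1255, 0], [40, 0, 0.002, 0.1255, 0], [40, 0, 0.002, 0.1, 0], [40, 0, 0.002, 0.06, 0], [40, 0, 0.002, 0.02, 0], [40, 0, 0.002, -0.02, 0], [40, 0, 0.002, -0.06, 0], [40, 0, 0.002, -0.06, 0]])

```text
t: 24.68
eef_pos: [0.4951, 0.1362, 0.2185]
tcp_rot: [0.0, 1.0, 0.002, 0.006]
force: [1.1, -0.3, 0.6]
grip_width: 0.0399
finger_force: 0.0
```

Scaled: 160 mm is 0.16.

send_rows(rows=[[40, 0.16, 0, 0, 0], [40, 0.16, 0, 0, 0], [40, 0.16, 0, 0, 0], [40, 0.16, 0, 0, 0], [40, 0.16, 0, 0, 0], [40, 0.16, 0, 0, 0], [40, 0.16, 0, 0, 0]])

```text
t: 25.27
eef_pos: [0.3327, 0.1357, 0.2106]
tcp_rot: [-0.0, 1.0, 0.0, 0.001]
force: [-0.4, 0.7, -0.9]
grip_width: 0.04
finger_force: 0.0
```

Run:
```python
from h import *
a=manip.snapshot("top"); b=manip.snapshot("side")
x=cv2.resize(a[130:290,100:260],(400,400),interpolation=cv2.INTER_CUBIC); y=cv2.resize(b[130:290,230:390],(400,400),interpolation=cv2.INTER_CUBIC)
cv2.imwrite("pics/f.png",np.hstack([x,y])[...,::-1])
print(manip.get_state()["t"])
# expected outlines for seated objects
print(proj("side",[[.622,.226,.07],[.622,.226,.014],[.51,.226,.048]]).round(), proj("top",[[.622,.226,.07],[.51,.226,.048],[.622,.134,.048]]).round())
```

```text
25.3667
[[323. 169.]
 [323. 189.]
 [281. 184.]] [[146. 175.]
 [147. 236.]
 [197. 177.]]
```

View pics/f.png

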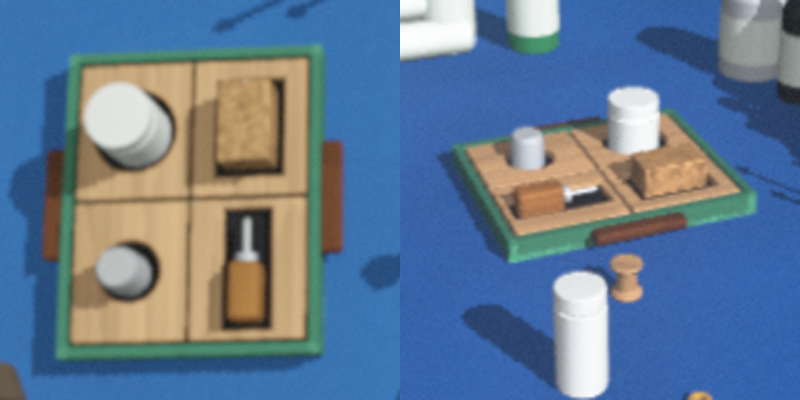

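The final pictures show all four pieces upright in their recesses, with lid, anvil and block within 2 px of where they should be when seated. The decoys are untouched and the arm is clear.

```bash
python3 -c "
from rig import manip
print(manip.close_job())"
```

```text
the job is handed in; nothing more can be done
None
```

The caddy is packed and handed in: the last pictures show glue jar, anvil, sanding block (rubber side down) and awl all seated in their recesses, placed in the order asked by about 25 s; I did not move the tall jar or scraper.

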